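# File a coin case into a tight row

### The job

File the red coin case in the display rack, between the yellow case and the blue one. There is room for it only once the standing cases have been nudged apart along the row to the rack's end plates, gently and by feel, without lifting any out or tipping them; then slide the red case straight down until it stands fully home on the rack, upright and in line with the others, and let go. Press nothing hard, and leave the loupe, the coin capsule and the tin where they are.

Things in the scene. Friction and masses are not known exactly. Their poses are not given: they have to be found in the camera images.
- rack: fixed display rack: pale wooden base plate 130 (x) x 200 (y) x 8 mm, origin at the centre of its underside. The cases stand on its top, 8 mm above the origin, in a row along its y axis, centred on its x = 0. A case drags along the plate with up to 3 N, two together up to 6 N. Push the row on the end plates with well under 20 N, press the red case down with no more than 40 N.
- rack_top (a point): centre of the base plate's top, axes as the rack. An aluminium tray is clamped on the plate up to 12.5 mm either way along y; where is NOT reported: feel or look. It has two stiffly sprung end plates (10 N per mm, 6 mm travel; 50 mm in x, 62 high) across the row, 115 mm clear between: four cases and 3 mm to spare; and rails 8 mm high, 38 mm before and behind the row's line.
- blue_mid (a point): Blue rigid pocket coin case standing upright, a block 60 deep (x) x 28 thick (y) x 90 high (z) mm; its foot is bevelled to 25 thick over the lowest 8 mm; about 0.16 kg, white label on both narrow faces. Point: its centre, 45 mm above its underside; x along the depth, y across the thickness, z up. It stands at one end of the row of three, 1 to 3 mm from the yellow one; which end varies.
- yellow_mid (a point): Yellow rigid pocket coin case standing upright, a block 60 deep (x) x 28 thick (y) x 90 high (z) mm; its foot is bevelled to 25 thick over the lowest 8 mm; about 0.16 kg, white label on both narrow faces. Point: its centre, 45 mm above its underside; x along the depth, y across the thickness, z up. It stands in the middle of the row of three.
- black_mid (a point): Black rigid pocket coin case standing upright, a block 60 deep (x) x 28 thick (y) x 90 high (z) mm; its foot is bevelled to 25 thick over the lowest 8 mm; about 0.16 kg, white label on both narrow faces. Point: its centre, 45 mm above its underside; x along the depth, y across the thickness, z up. It stands at the other end of the row of three, 1 to 3 mm from the yellow one.
- red_mid (a point): Red rigid pocket coin case standing upright, a block 60 deep (x) x 28 thick (y) x 90 high (z) mm; its foot is bevelled to 25 thick over the lowest 8 mm; about 0.16 kg, white label on both narrow faces. Point: its centre, 45 mm above its underside; x along the depth, y across the thickness, z up. It stands on the table, turned any way within 0.5 rad. Pinch cases from above across their depth: the row leaves no room for fingers at the thick sides.
- loupe: black round magnifier loupe, 38 mm across, 34 mm tall; bystander, origin at the centre of its underside
- capsule: flat clear coin capsule, 42 mm across, 9 mm tall, with a brass coin; bystander, origin at the centre of its underside
- tin: small tin can, 52 mm across, 60 mm tall; bystander, origin at the centre of its underside

How it is judged:
By the outcome, as a careful person would: the job done as asked, in the order asked, and still so for the second after the job is handed in, with the robot touching nothing.
It also fails if it takes over 72 s, if anything falls off the work surface, if the arm or the gripper's body presses on something with over 40 N, if the wrist force passes 120 N, or if a joint passes its speed limit or range.

### The arm

A 6-joint arm with a two-finger parallel gripper is mounted at the origin on the work surface. World frame = base frame: x ahead of the robot, y to its left, z up, the work surface at z = 0. Lengths are in m, angles in rad, forces in N, time in s.
With the tool pointing down it reaches from about 0.275 to 0.825 m from the base axis. Payload 5.2 kg.
Tool frame: the origin (TCP) lies midway between the tips of the shut fingers; the grasp point (between the pads) lies r.pinch_z behind it (r.pinch_z is the distance from the TCP to the grasp point, in m); z points along the fingers, y is the line along which they close (so a half turn about z gives the same grasp; the last joint's range is limited). The gripper opens to 93 mm and grips with 3 to 60 N. Pads are 15 mm wide; open, the fingers measure 128 mm over their backs; the gripper's body (75 mm by 188 mm) begins 65 mm behind the grasp point.
Start: joints at [-1.43, 0.259, 1.535, -0, 1.348, -0.203], TCP at [0.185, -0.518, 0.219] pointing down, gripper open.
Joint ranges: [-3.14, 3.14], [-0.91, 2.08], [0.19, 2.58], [-1.22, 4.36], [0.22, 2.71], [-3.12, 3.12]. Speed limits (rad/s): [2.57, 2.57, 3.14, 3.14, 3.14, 3.14].

### API

Orientations are given as a unit quaternion [w, x, y, z].
In Python, from plant import r gives the robot as it stands.
- The arm moves only by the shell command python3 -m creep 'ROWS'. ROWS is text: rows parted by semicolons, each of 7 numbers parted by spaces: the shift along the tool's x, y, z in mm, then the turn, a rotation vector about the tool's x, y, z in degrees, then the opening, from 0 (shut) to 1 (fully open). A call has 1 to 10 rows; each row shifts and turns the commanded pose from where the row before left it, along the tool's axes as they then stand; what a row does not reach is not made up. A row lasts 1/8 s, in which the tool goes at most 62.5 mm and 10.7 degrees, less where a joint would pass 70% of its speed; a pose out of reach is approached as far as the arm can. A call is refused whole if a number of a shift passes 62.5 or a number of a turn 10.7, either way. A call with a gripper value outside its range is refused whole. The fingers move at their own pace and stop on an object; the grip force is fixed at half the most. Time passes only in rows, so rows that do not move let the fingers close. It gives the time, the measured TCP pose, the force, the opening and the grip force at its end, in the units of the state.
- r.state(): the state, without advancing time (a new reading comes with each control period).
- r.get_image(name): name is "scene" or "top"; returns a dict with "img" (400x640x3 uint8, blue, green, red), "K" (3x3 intrinsics, pixels), "position" and "rotation" of the camera in the world. Camera axes: x right, y up, looking along -z (the intrinsics and any distortion apply to the point x, -y, -z); pixel columns grow to the right and rows downward; lengths in m; the calibration is good to about 2 mm. A picture is of the moment at which its call begins. There is no depth.
- r.finish_job(): hands the job in; it is judged then, once.
The state is a dict: "clock": time; "joint_positions": joint angles; "qvel": joint speeds; "joint_torque": joint torques, N m; "position": TCP position; "orientation": TCP orientation; "contact_force": force on the tool from outside, world axes, zero at the start; "moment": the same for the moment, N m; "finger_gap": finger opening in m; "grip_force": force on a finger pad.
Only numpy, scipy, OpenCV 4.12 (cv2) and the standard library are available. Lean on these libraries where they do the work, as an engineer would, in place of code of your own. Each camera call takes 0.05 s, during which the arm holds its last target. There are 200 camera calls.

## Working session

There is one attempt and no reset: what is moved stays moved. The work goes in short steps, Python scripts to look and compute and a shell command to move; the robot and the scene stay as the last step left them, time stands still between calls to the robot, and variables do not carry over. Pictures are saved under pics/ and viewed, at most 10 in all, crops included, and the job is handed in when it is done.

```bash
ls; mkdir -p pics
python3 - <<'E'
from plant import r
import cv2,numpy as np
s=r.state()
print({k:np.round(v,4) for k,v in s.items()},r.pinch_z)
for n in("scene","top"):
    d=r.get_image(n);cv2.imwrite(f"pics/{n}0.png",d["img"]);print(n,d["K"],d["position"],d["rotation"],[k for k in d])
E
```

```text
pics
{'clock': np.float64(0.0), 'joint_positions': array([-1.4298,  0.2593,  1.5361, -0.    ,  1.348 , -0.2028]), 'qvel': array([-0.0008,  0.0014,  0.0002, -0.0003,  0.0006, -0.0011]), 'joint_torque': array([-1.00000e-04, -4.37301e+01, -2.83996e+01,  7.19000e-02,
        4.14000e-02, -1.00000e-04]), 'position': array([ 0.1853, -0.5172,  0.2178]), 'orientation': array([-9.000e-04,  9.853e-01,  1.711e-01,  0.000e+00]), 'contact_force': array([ 1.2378, -0.1735,  0.2743]), 'moment': array([-0.0404, -0.0244, -0.0077]), 'grip_force': np.float64(0.0), 'finger_gap': np.float64(0.0928)} 0.0188
scene [[487.56453735   0.         324.98368152]
 [  0.         487.56453735 199.47100062]
 [  0.           0.           1.        ]] [1.02233318 0.75157563 0.85368872] [0.24043188 0.11980726 0.40199154 0.87535223] ['img', 'K', 'position', 'rotation']
top [[400.30001791   0.         321.57984143]
 [  0.         400.30001791 196.49795295]
 [  0.           0.           1.        ]] [ 0.39658162 -0.02744196  0.82845674] [-0.69698763 -0.06310986  0.06790765  0.71106536] ['img', 'K', 'position', 'rotation']
```

View pics/scene0.png

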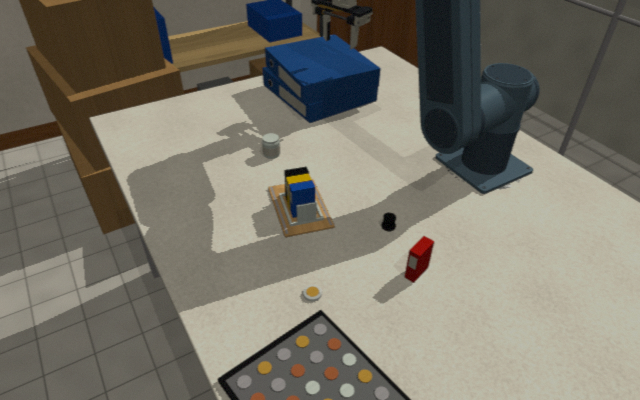

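View pics/top0.png

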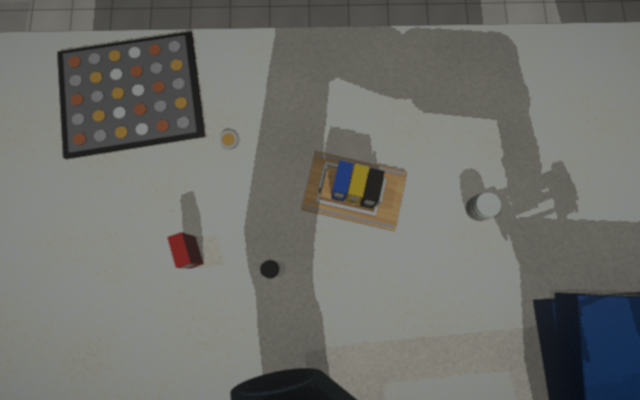

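The scene shows blue, yellow and black standing in the rack, with blue nearest the +y end. In the top view the rack is around (355,190), blue about (342,182), red about (185,251) and the loupe about (270,269). I'll enlarge these.

```bash
cat > h.py <<'E'
import numpy as np,cv2
from plant import r
from scipy.spatial.transform import Rotation as R
def Rq(q): return R.from_quat([q[1],q[2],q[3],q[0]])
def px2w(d,u,v,z):
    K=d["K"];c=np.array(d["position"])
    ray=Rq(d["rotation"]).apply([(u-K[0,2])/K[0,0],-(v-K[1,2])/K[1,1],-1])
    return c+ray*(z-c[2])/ray[2]
def w2px(d,p):
    K=d["K"];q=Rq(d["rotation"]).inv().apply(np.array(p)-d["position"])
    return np.stack([K[0,0]*q[...,0]/-q[...,2]+K[0,2],K[1,1]*-q[...,1]/-q[...,2]+K[1,2]],-1)
E
python3 - <<'E'
from h import *
d=r.get_image("top");im=d["img"]
a=cv2.resize(im[130:240,298:412],None,fx=5,fy=5,interpolation=cv2.INTER_CUBIC)
b=cv2.resize(im[228:273,163:208],None,fx=5,fy=5,interpolation=cv2.INTER_CUBIC)
o=np.zeros((550,800,3),np.uint8);o[:550,:570]=a;o[:225,572:797]=b
o=cv2.convertScaleAbs(o,alpha=1.5)
cv2.imwrite("pics/c1.png",o)
print(w2px(d,np.array([[.4,0,0],[.5,0,0],[.4,.1,0]])))
E
```

```text
[[306.06415892 270.23598962]
 [305.42492315 221.38581833]
 [256.86669563 271.25808832]]
```

View pics/c1.png

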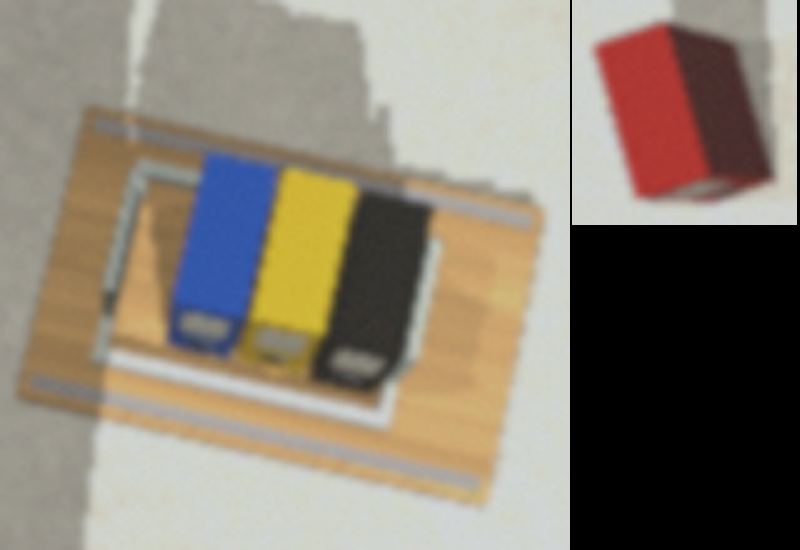

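Run:
```python
from h import *
d=r.get_image("top")
def q(pts,z,u0,v0):
    P=np.array([px2w(d,u0-.4+a/5,v0-.4+b/5,z)[:2] for a,b in pts]);c=P.mean(0)
    e=P[2]-P[1]+P[3]-P[0]; f=P[1]-P[0]+P[2]-P[3]
    print(np.round(c*1000,1),"x-edge",np.round(np.linalg.norm(e)*500,1),"ang",np.round(np.degrees(np.arctan2(-e[1],-e[0])),1),"y-edge",np.round(np.linalg.norm(f)*500,1),np.round(np.degrees(np.arctan2(f[0],-f[1])),1));return c
print("rack");c=q([(88,107),(543,200),(487,505),(18,400)],.008,298,130)
for p in ([(208,155),(280,165),(238,318),(175,310)],[(282,170),(358,180),(322,335),(252,325)],[(362,190),(434,203),(402,350),(330,347)]): q(p,.098,298,130)
print("red");q([(24,46),(93,23),(136,180),(65,197)],.09,163,228)
for n,p in(("L62",(108,290)),("L62",(140,175)),("R62",(438,240)),("R",(415,350))): print(n,np.round(1000*px2w(d,297.6+p[0]/5,129.6+p[1]/5,.07),1))
for n,p in(("Lrail",(100,358)),("Rrail",(390,425))): print(n,np.round(1000*px2w(d,297.6+p[0]/5,129.6+p[1]/5,.016),1))
print("loupe",px2w(d,270,269,.034),"cap",px2w(d,229,139,.009),"tin",px2w(d,487,205,.06))
s=r.state();print(Rq(s["orientation"]).as_matrix().round(3))
```

```text
rack
[ 563.6 -103.4] x-edge 130.8 ang -13.7 y-edge 197.3 -13.5
[570.3 -74.1] x-edge 61.1 ang -15.0 y-edge 25.5 -8.9
[ 563.7 -103.2] x-edge 61.0 ang -13.8 y-edge 27.6 -9.1
[ 555.5 -132.3] x-edge 59.7 ang -14.1 y-edge 27.0 -7.7
red
[441.1 229.7] x-edge 59.0 ang 17.6 y-edge 26.1 15.0
L62 [556.5 -29.8  70. ]
L62 [602.3 -43.2  70. ]
R62 [ 573.9 -158.7   70. ]
R [ 530.6 -147.6   70. ]
Lrail [539.3 -26.2  16. ]
Rrail [ 509.1 -144.5   16. ]
loupe [0.40367003 0.06920267 0.034     ] cap [0.67926707 0.16073956 0.009     ] tin [ 0.51761362 -0.35625488  0.06      ]
[[ 0.941  0.337 -0.   ]
 [ 0.337 -0.941  0.001]
 [ 0.    -0.001 -1.   ]]
```

The cases agree with the rack frame: yaw about -13.7°, blue at y=+30, yellow at 0, black at -30, and the tray clear from about -49 to +66. I'll turn the tool first.

```bash
cat >> h.py <<'E'
RK=np.array([.5636,-.1034]);A=np.radians(-13.8)
EX=np.array([np.cos(A),np.sin(A)]);EY=np.array([-np.sin(A),np.cos(A)])
def rk(x,y): return RK+EX*x/1000+EY*y/1000     # rack mm -> world m
def go(xy,z,yaw):   # tool shift mm / rotvec deg to have tool y along yaw (deg), pointing down
    s=r.state();o=Rq(s["orientation"]);p=s["position"]
    y=np.array([np.cos(np.radians(yaw)),np.sin(np.radians(yaw)),0]);zz=np.array([0,0,-1.]);x=np.cross(y,zz)
    T=R.from_matrix(np.stack([x,y,zz],1))
    print("now t%.2f"%s["clock"],np.round(p*1000,1),"F",np.round(s["contact_force"],1),"gap",round(s["finger_gap"]*1000,1))
    print("shift now-axes",np.round(o.inv().apply(np.r_[xy,z]-p)*1000,1),"after turn",np.round(T.inv().apply(np.r_[xy,z]-p)*1000,1),"turn",np.round(np.degrees((o.inv()*T).as_rotvec()),2))
    print("rack xy",np.round([(p[:2]-RK)@EX*1000,(p[:2]-RK)@EY*1000],1))
E
python3 -m creep '0 0 0 0 0 -9.4 1;0 0 0 0 0 -9.4 1;0 0 0 0 0 -9.4 1;0 0 0 0 0 -9.4 1;0 0 0 0 0 -9.4 1;0 0 0 0 0 -9.4 1;0 0 0 0 0 0 1'
python3 -c "
from h import *
go(rk(-.5,30),.15,-13.8)"
```

```text
clock: 1.08
position: [0.1854, -0.5177, 0.2185]
orientation: [-0.0, 0.788, 0.616, 0.0]
contact_force: [-0.8, 0.4, -0.1]
finger_gap: 0.0927
grip_force: 0.0
now t1.07 [ 185.4 -517.7  218.5] F [-0.8  0.4 -0.1] gap 92.7
shift now-axes [523.4 266.3  68.6] after turn [522.5 268.   68.5] turn [-0.01 -0.02 -0.19]
rack xy [-268.5 -492.5]
```

```bash
python3 -m creep '52 27 7 0 0 -0.2 1;52 27 7 0 0 0 1;52 27 7 0 0 0 1;52 27 7 0 0 0 1;52 27 7 0 0 0 1;52 27 7 0 0 0 1;52 27 7 0 0 0 1;52 27 7 0 0 0 1;52 27 7 0 0 0 1;52 25 5 0 0 0 1'
python3 -m creep '0 0 0 0 0 0 1;0 0 0 0 0 0 1'
python3 - <<'E'
from h import *
go(rk(-.5,30),.048,-13.8)
d=r.get_image("scene");c=d["img"][130:260,220:370];cv2.imwrite("pics/s1.png",cv2.resize(c,None,fx=4,fy=4,interpolation=cv2.INTER_CUBIC))
E
```

```text
clock: 2.33
position: [0.5702, -0.0746, 0.1503]
orientation: [0.0, 0.788, 0.616, -0.0]
contact_force: [0.4, -0.2, 0.0]
finger_gap: 0.0929
grip_force: 0.0
clock: 2.58
position: [0.5687, -0.0762, 0.1503]
orientation: [-0.0, 0.787, 0.617, -0.0]
contact_force: [-0.3, -0.8, -0.4]
finger_gap: 0.093
grip_force: 0.0
now t2.58 [568.7 -76.2 150.3] F [-0.3 -0.8 -0.4] gap 93.0
shift now-axes [  2.5   1.1 102.3] after turn [  2.4   1.  102.3] turn [-0.05  0.03  0.04]
rack xy [-1.5 27.6]
```

View pics/s1.png

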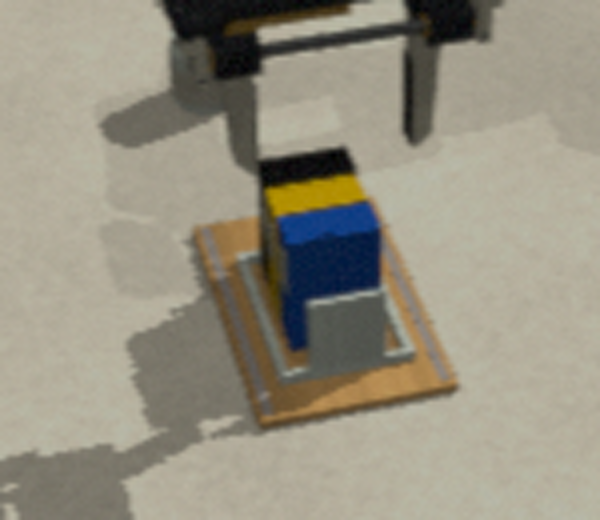

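The gripper straddles the row, with fingertips at about (245,160) and (420,135). The end plate stands clear in front of blue, which agrees with the measurements. I'll go down over blue and pinch.

```bash
python3 -m creep '2.4 1 20 0 0 0 1;0 0 25 0 0 0 1;0 0 25 0 0 0 1;0 0 20 0 0 0 1;0 0 12 0 0 0 1;0 0 0 0 0 0 1'
python3 -m creep '0 0 0 0 0 0 0.6;0 0 0 0 0 0 0.6;0 0 0 0 0 0 0.6;0 0 0 0 0 0 0.6;0 0 0 0 0 0 0.6;0 0 0 0 0 0 0.6'
python3 -c "
from h import *
go(rk(-.5,30),.048,-13.8)"
```

```text
clock: 3.38
position: [0.5698, -0.075, 0.0482]
orientation: [-0.001, 0.787, 0.617, -0.0]
contact_force: [0.9, -0.3, 0.8]
finger_gap: 0.0928
grip_force: 0.0
clock: 4.12
position: [0.5711, -0.0741, 0.0491]
orientation: [0.0, 0.786, 0.618, 0.0]
contact_force: [1.0, 0.1, 2.4]
finger_gap: 0.0603
grip_force: 30.0
now t4.12 [571.1 -74.1  49.1] F [1.  0.1 2.4] gap 60.3
shift now-axes [-0.2 -0.8  1.1] after turn [-0.2 -0.8  1.1] turn [ 0.06 -0.    0.1 ]
rack xy [ 0.3 30.2]
```

```bash
python3 -m creep '2 0 0 0 0 0 0.6;2 0 0 0 0 0 0.6;2 0 0 0 0 0 0.6;2 0 0 0 0 0 0.6;2 0 0 0 0 0 0.6;2 0 0 0 0 0 0.6;2 0 0 0 0 0 0.6;0 0 0 0 0 0 0.6'
python3 -m creep '1 0 0 0 0 0 0.6;1 0 0 0 0 0 0.6;1 0 0 0 0 0 0.6;0 0 0 0 0 0 0.6'
python3 -m creep '1 0 0 0 0 0 0.6;0 0 0 0 0 0 0.6'
python3 -m creep '1 0 0 0 0 0 0.6;0 0 0 0 0 0 0.6'
python3 -c "
from h import *
go(rk(-.5,30),.048,-13.8)"
```

```text
clock: 5.12
position: [0.5742, -0.061, 0.0491]
orientation: [0.001, 0.786, 0.618, -0.0]
contact_force: [-0.3, -3.6, 4.4]
finger_gap: 0.06
grip_force: 30.0
clock: 5.62
position: [0.5749, -0.0582, 0.0491]
orientation: [0.001, 0.786, 0.618, -0.0]
contact_force: [-1.3, -3.2, 5.9]
finger_gap: 0.0599
grip_force: 30.0
clock: 5.88
position: [0.5751, -0.0572, 0.0491]
orientation: [0.001, 0.786, 0.618, -0.0]
contact_force: [-0.9, -3.1, 5.8]
finger_gap: 0.0599
grip_force: 30.0
clock: 6.12
position: [0.5754, -0.0563, 0.0491]
orientation: [0.001, 0.786, 0.618, -0.0]
contact_force: [-0.2, -4.1, 4.8]
finger_gap: 0.0601
grip_force: 30.0
now t6.12 [575.4 -56.3  49.1] F [-0.2 -4.1  4.8] gap 60.1
shift now-axes [-18.6  -0.7   1.1] after turn [-18.6  -0.7   1.1] turn [0.04 0.06 0.11]
rack xy [ 0.2 48.6]
```

```bash
python3 -m creep '1 0 0 0 0 0 0.6;0 0 0 0 0 0 0.6' | sed -n '2p;4p'
python3 -m creep '1 0 0 0 0 0 0.6;0 0 0 0 0 0 0.6'| sed -n '2p;4p'
python3 -m creep '0.6 0 0 0 0 0 0.6;0 0 0 0 0 0 0.6'| sed -n '2p;4p'
```

```text
position: [0.5756, -0.0553, 0.0491]
contact_force: [-0.6, -3.1, 5.7]
position: [0.5758, -0.0543, 0.0491]
contact_force: [0.0, -3.0, 5.4]
position: [0.576, -0.0538, 0.0491]
contact_force: [-1.7, -3.8, 4.6]
```

```bash
python3 -m creep '0.6 0 0 0 0 0 0.6;0 0 0 0 0 0 0.6' | sed -n '2p;4p'
python3 -m creep '0.6 0 0 0 0 0 0.6;0 0 0 0 0 0 0.6'| sed -n '2p;4p'
python3 -m creep '0.6 0 0 0 0 0 0.6;0 0 0 0 0 0 0.6'| sed -n '2p;4p'
```

```text
position: [0.5761, -0.0532, 0.0491]
contact_force: [-1.5, -3.5, 6.0]
position: [0.5762, -0.0526, 0.0491]
contact_force: [-1.2, -4.1, 5.2]
position: [0.5764, -0.052, 0.0491]
contact_force: [-1.1, -2.7, 5.4]
```

```bash
python3 -m creep '0.6 0 0 0 0 0 0.6;0 0 0 0 0 0 0.6' | sed -n '2p;4p'
python3 -m creep '0.6 0 0 0 0 0 0.6;0 0 0 0 0 0 0.6'| sed -n '2p;4p'
python3 -m creep '0.6 0 0 0 0 0 0.6;0 0 0 0 0 0 0.6'| sed -n '2p;4p'
```

```text
position: [0.5765, -0.0517, 0.0491]
contact_force: [-1.3, -4.1, 5.5]
position: [0.5765, -0.0516, 0.0491]
contact_force: [-1.1, -6.5, 6.8]
position: [0.5766, -0.0514, 0.0491]
contact_force: [-2.9, -7.6, 5.9]
```

Blue is seated on the +y end plate at rack y≈53.6, with the force rising. I'll release it and move over yellow.

```bash
python3 -m creep '-0.6 0 0 0 0 0 0.6;0 0 0 0 0 0 1;0 0 0 0 0 0 1;0 0 0 0 0 0 1;0 0 0 0 0 0 1;0 0 -25 0 0 0 1;0 0 -35 0 0 0 1;0 0 -12 0 0 0 1;0 0 0 0 0 0 1'
python3 -c "
from h import *
go(rk(0,0.2),.12,-13.8)"
```

```text
clock: 9.5
position: [0.5769, -0.0502, 0.1211]
orientation: [0.001, 0.786, 0.618, 0.0]
contact_force: [-0.3, 0.7, -0.2]
finger_gap: 0.0935
grip_force: 0.0
now t9.50 [576.9 -50.2 121.1] F [-0.3  0.7 -0.2] gap 93.5
shift now-axes [-54.6  -0.3   1.1] after turn [-54.6  -0.2   1.1] turn [ 0.09 -0.    0.1 ]
rack xy [ 0.2 54.8]
```

```bash
python3 -m creep '-27 0 0 0 0 0.1 1;-27 0 0 0 0 0 1;-0.6 -0.3 0 0 0 0 1;0 0 25 0 0 0 1;0 0 25 0 0 0 1;0 0 15 0 0 0 1;0 0 6 0 0 0 1;0 0 0 0 0 0 1'|sed -n '2p;4p'
python3 -m creep '0 0 0 0 0 0 0.6;0 0 0 0 0 0 0.6;0 0 0 0 0 0 0.6;0 0 0 0 0 0 0.6;0 0 0 0 0 0 0.6;0 0 0 0 0 0 0.6'
python3 -c "
from h import *
go(rk(0,0.2),.049,-13.8)"
```

```text
position: [0.5632, -0.1029, 0.0495]
contact_force: [-1.2, -0.6, -0.3]
clock: 11.25
position: [0.5637, -0.1033, 0.0501]
orientation: [0.0, 0.787, 0.617, 0.0]
contact_force: [1.4, 0.1, 3.3]
finger_gap: 0.0597
grip_force: 30.0
now t11.25 [ 563.7 -103.3   50.1] F [1.4 0.1 3.3] gap 59.7
shift now-axes [ 0.1 -0.1  1.1] after turn [ 0.1 -0.1  1.1] turn [ 0.07  0.01 -0.  ]
rack xy [0.1 0.1]
```

Yellow is gripped. I'll push towards -y by feel.

```bash
python3 -m creep '-0.8 0 0 0 0 0 0.6;-0.8 0 0 0 0 0 0.6;0 0 0 0 0 0 0.6' | sed -n '2p;4p'
for i in 1; do :; done
python3 -m creep '-0.6 0 0 0 0 0 0.6;-0.6 0 0 0 0 0 0.6;0 0 0 0 0 0 0.6' | sed -n '2p;4p'
python3 -m creep '-0.6 0 0 0 0 0 0.6;0 0 0 0 0 0 0.6' | sed -n '2p;4p'
python3 -m creep '-0.6 0 0 0 0 0 0.6;0 0 0 0 0 0 0.6' | sed -n '2p;4p'
```

```text
position: [0.5632, -0.1043, 0.05]
contact_force: [2.6, 2.1, 4.4]
position: [0.5629, -0.1054, 0.0501]
contact_force: [0.9, 3.0, 5.7]
position: [0.5626, -0.1058, 0.05]
contact_force: [0.9, 3.5, 6.3]
position: [0.5626, -0.1062, 0.0501]
contact_force: [1.9, 4.7, 7.0]
```

```bash
python3 -m creep '-0.6 0 0 0 0 0 0.6;0 0 0 0 0 0 0.6' | sed -n '2p;4p'
python3 -m creep '-0.6 0 0 0 0 0 0.6;0 0 0 0 0 0 0.6' | sed -n '2p;4p'
python3 -m creep '-0.6 0 0 0 0 0 0.6;0 0 0 0 0 0 0.6' | sed -n '2p;4p'
```

```text
position: [0.5624, -0.1067, 0.05]
contact_force: [1.7, 5.2, 6.0]
position: [0.5622, -0.1073, 0.0501]
contact_force: [1.7, 4.6, 5.7]
position: [0.5621, -0.1079, 0.0501]
contact_force: [2.4, 5.5, 5.6]
```

```bash
python3 -m creep '-0.6 0 0 0 0 0 0.6;0 0 0 0 0 0 0.6' | sed -n '2p;4p'
python3 -m creep '-0.6 0 0 0 0 0 0.6;0 0 0 0 0 0 0.6' | sed -n '2p;4p'
```

```text
position: [0.5619, -0.1084, 0.0501]
contact_force: [1.6, 4.6, 6.1]
position: [0.5618, -0.109, 0.0501]
contact_force: [1.9, 5.1, 6.1]
```

```bash
python3 -m creep '-0.6 0 0 0 0 0 0.6;0 0 0 0 0 0 0.6' | sed -n '2p;4p'
python3 -m creep '-0.6 0 0 0 0 0 0.6;0 0 0 0 0 0 0.6' | sed -n '2p;4p'
```

```text
position: [0.5617, -0.1093, 0.0501]
contact_force: [1.9, 6.7, 6.8]
position: [0.5617, -0.1094, 0.0501]
contact_force: [2.1, 6.8, 6.6]
```

```bash
python3 -m creep '-0.5 0 0 0 0 0 0.6;0 0 0 0 0 0 0.6' | sed -n '2p;4p'
```

```text
position: [0.5616, -0.1096, 0.0501]
contact_force: [2.2, 8.5, 6.3]
```

Both groups are seated. The gap centre in TCP terms is (569.1, -80.5). I'll release and head for red.

```bash
python3 -m creep '0.6 0 0 0 0 0 0.6;0 0 0 0 0 0 1;0 0 0 0 0 0 1;0 0 0 0 0 0 1;0 0 0 0 0 0 1;0 0 -25 0 0 0 1;0 0 -45 0 0 0 1;0 0 -40 0 0 0 1;0 0 0 0 0 0 1'|sed -n '2p;4p'
python3 -m creep '0 0 0 0 0 -10.4 1;0 0 0 0 0 -10.4 1;0 0 0 0 0 -10.3 1;0 0 0 0 0 0 1;0 0 0 0 0 0 1'|sed -n '2p;4p'
python3 - <<'E'
from h import *
go([.4411,.2297],.15,17.3)
d=r.get_image("top");im=d["img"]
a=cv2.resize(im[140:230,310:400],None,fx=6,fy=6,interpolation=cv2.INTER_CUBIC)
b=cv2.resize(im[230:270,165:205],None,fx=6,fy=6,interpolation=cv2.INTER_CUBIC)
o=np.zeros((540,790,3),np.uint8);o[:,:540]=a;o[:240,545:785]=b
cv2.imwrite("pics/c2.png",cv2.convertScaleAbs(o,alpha=1.6))
E
```

```text
position: [0.5634, -0.1121, 0.1633]
contact_force: [1.0, -0.9, -0.6]
position: [0.5609, -0.111, 0.1589]
contact_force: [-0.9, -0.3, 0.2]
now t16.25 [ 560.9 -111.   158.9] F [-0.9 -0.3  0.2] gap 93.1
shift now-axes [360.8 -14.3   9.2] after turn [360.9 -13.    8.9] turn [-0.06 -0.05 -0.21]
rack xy [-0.8 -8. ]
```

View pics/c2.png

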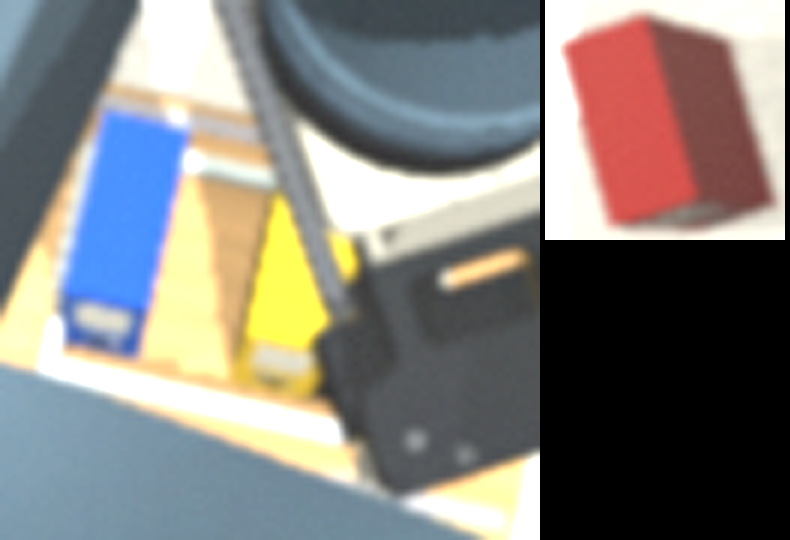

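Blue and yellow are upright with a case-wide gap between them. Now to red.

```bash
python3 -m creep '52 -2 0 0 0 -0.2 1;52 -2 0 0 0 0 1;52 -2 0 0 0 0 1;52 -2 0 0 0 0 1;52 -2 0 0 0 0 1;52 -2 0 0 0 0 1;49 -1 0 0 0 0 1;0 0 0 0 0 0 1;0 0 0 0 0 0 1'|sed -n '2p;4p'
python3 - <<'E'
from h import *
d=r.get_image("top")
P=np.array([px2w(d,164.6+(a-545)/6,229.6+b/6,.09)[:2] for a,b in[(566,46),(645,12),(697,192),(612,225)]])
e=P[0]+P[1]-P[2]-P[3];f=P[0]+P[3]-P[1]-P[2]
print(P.mean(0),np.linalg.norm(e)/2,np.degrees(np.arctan2(e[1],e[0])),np.linalg.norm(f)/2,np.degrees(np.arctan2(-f[0],f[1])))
go([.4411,.2297],.045,17.3)
d=r.get_image("scene");c=d["img"][170:300,360:490];cv2.imwrite("pics/s2.png",cv2.resize(c,None,fx=4,fy=4,interpolation=cv2.INTER_CUBIC))
E
```

```text
position: [0.4406, 0.2292, 0.1596]
contact_force: [0.4, 0.4, 0.6]
[0.44205484 0.22922352] 0.057363482526402464 17.61834127594693 0.02630798973428762 21.511460519867395
now t17.48 [440.9 228.7 159.6] F [-0.3 -0.3 -1.3] gap 93.0
shift now-axes [  1.    0.5 114.6] after turn [  0.9   0.5 114.6] turn [0.   0.03 0.13]
rack xy [-198.4  293.2]
```

View pics/s2.png

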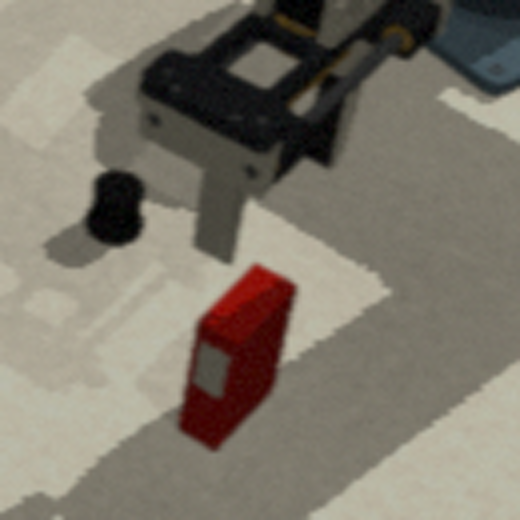

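```bash
python3 -m creep '1 0.8 30 0 0 -0.1 1;0 0 35 0 0 0 1;0 0 30 0 0 0 1;0 0 15 0 0 0 1;0 0 4 0 0 0 1;0 0 0 0 0 0 1'|sed -n '2p;4p'
python3 -m creep '0 0 0 0 0 0 0.6;0 0 0 0 0 0 0.6;0 0 0 0 0 0 0.6;0 0 0 0 0 0 0.6;0 0 0 0 0 0 0.6;0 0 0 0 0 0 0.6;0 0 0 0 0 0 0.6'
```

```text
position: [0.4417, 0.2304, 0.0462]
contact_force: [-0.3, -0.1, 0.1]
clock: 19.15
position: [0.4414, 0.2307, 0.046]
orientation: [0.0, 0.591, 0.807, 0.0]
contact_force: [-0.3, 1.3, 3.4]
finger_gap: 0.0596
grip_force: 30.0
```

```bash
python3 -m creep '0 0 -10 0 0 0 0.6;0 0 -30 0 0 0 0.6;0 0 -45 0 0 0 0.6;0 0 -40 0 0 0 0.6;0 0 -15 0 0 0 0.6;0 0 0 0 0 0 0.6;0 0 0 0 0 0 0.6'
python3 -c "
from h import *
go([.5691,-.0805],.184,-13.8)"
```

```text
clock: 20.02
position: [0.4397, 0.2302, 0.1838]
orientation: [-0.001, 0.591, 0.807, -0.001]
contact_force: [0.1, -0.2, -2.8]
finger_gap: 0.0597
grip_force: 30.0
now t20.02 [439.7 230.2 183.8] F [ 0.1 -0.2 -2.8] gap 59.7
shift now-axes [-3.353e+02  2.940e+01 -3.000e-01] after turn [-2.709e+02  1.997e+02 -2.000e-01] turn [-0.2   0.05 31.4 ]
rack xy [-199.9  294.4]
```

```bash
python3 -m creep '-20 2 0 0 0 0 0.6;-45 4 0 0 0 0 0.6;-45 4 0 0 0 0 0.6;-45 4 0 0 0 0 0.6;-45 4 0 0 0 0 0.6;-45 4 0 0 0 0 0.6;-45 4 0 0 0 0 0.6;-30 2 0 0 0 0 0.6;-15 1 0 0 0 0 0.6;0 0 0 0 0 0 0.6'|sed -n '2p;4p'
python3 -m creep '0 0 0 0 0 8 0.6;0 0 0 0 0 8 0.6;0 0 0 0 0 8 0.6;0 0 0 0 0 7.4 0.6;0 0 0 0 0 0 0.6;0 0 0 0 0 0 0.6;0 0 0 0 0 0 0.6'|sed -n '2p;4p'
python3 -c "
from h import *
go([.5691,-.0805],.175,-13.8)"
```

```text
position: [0.5693, -0.0801, 0.1842]
contact_force: [0.4, 0.2, -2.5]
position: [0.5698, -0.0795, 0.1856]
contact_force: [-0.0, -0.2, -1.9]
now t22.15 [569.8 -79.5 185.6] F [-0.  -0.2 -1.9] gap 60.0
shift now-axes [-1.1 -0.4 10.6] after turn [-1.1 -0.4 10.6] turn [-0.01 -0.01  0.1 ]
rack xy [ 0.3 24.6]
```

```bash
python3 -m creep '-1 -0.4 10 0 0 0.1 0.6;0 0 15 0 0 0 0.6;0 0 9 0 0 0 0.6;0 0 0 0 0 0 0.6;0 0 0 0 0 0 0.6;0 0 0 0 0 0 0.6'|sed -n '2p;4p'
python3 - <<'E'
from h import *
go([.5691,-.0805],.1,-13.8)
im=r.get_image("top")["img"]
a=cv2.resize(im[150:215,325:390],None,fx=6,fy=6,interpolation=cv2.INTER_CUBIC)
c=r.get_image("scene")["img"][140:240,255:345]
c=cv2.resize(c,(390,433),interpolation=cv2.INTER_CUBIC)
o=np.zeros((433,785,3),np.uint8);o[:390,:390]=a;o[:,395:]=c
cv2.imwrite("pics/c3.png",cv2.convertScaleAbs(o,alpha=1.6))
E
```

```text
position: [0.5696, -0.081, 0.1521]
contact_force: [0.2, 0.2, -1.4]
now t22.90 [569.6 -81.  152.1] F [ 0.2  0.2 -1.4] gap 60.0
shift now-axes [ 0.4 -0.7 52.1] after turn [ 0.4 -0.6 52.1] turn [ 0.05  0.01 -0.1 ]
rack xy [ 0.5 23.2]
```

View pics/c3.png

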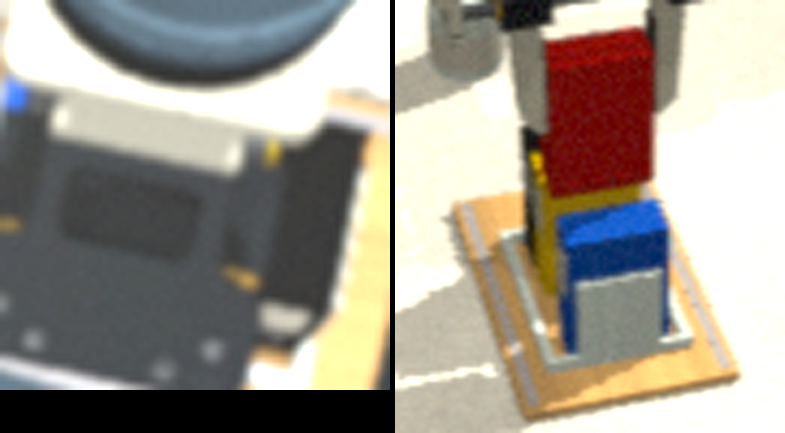

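Red hangs upright above the gap between yellow and blue. I'll lower it by feel.

```bash
python3 -m creep '0.3 -0.5 4 0 0 0 0.6;0 0 3 0 0 0 0.6;0 0 3 0 0 0 0.6;0 0 0 0 0 0 0.6'|sed -n '2p;4p'
python3 -m creep '0 0 3 0 0 0 0.6;0 0 3 0 0 0 0.6;0 0 3 0 0 0 0.6;0 0 0 0 0 0 0.6'|sed -n '2p;4p'
```

```text
position: [0.5686, -0.0804, 0.1412]
contact_force: [1.2, 0.4, -1.3]
position: [0.5686, -0.0804, 0.1323]
contact_force: [-0.6, -0.1, -1.1]
```

```bash
python3 -m creep '0 0 4 0 0 0 0.6;0 0 4 0 0 0 0.6;0 0 4 0 0 0 0.6;0 0 4 0 0 0 0.6;0 0 0 0 0 0 0.6'|sed -n '2p;4p'
python3 -m creep '0 0 4 0 0 0 0.6;0 0 4 0 0 0 0.6;0 0 4 0 0 0 0.6;0 0 4 0 0 0 0.6;0 0 0 0 0 0 0.6'|sed -n '2p;4p'
```

```text
position: [0.5685, -0.0803, 0.1162]
contact_force: [0.1, -0.2, -2.3]
position: [0.5686, -0.0803, 0.1002]
contact_force: [-0.0, -0.1, -2.7]
```

```bash
python3 -m creep '0 0 4 0 0 0 0.6;0 0 4 0 0 0 0.6;0 0 4 0 0 0 0.6;0 0 4 0 0 0 0.6;0 0 4 0 0 0 0.6;0 0 4 0 0 0 0.6;0 0 0 0 0 0 0.6'|sed -n '2p;4p'
python3 -m creep '0 0 4 0 0 0 0.6;0 0 3 0 0 0 0.6;0 0 3 0 0 0 0.6;0 0 3 0 0 0 0.6;0 0 3 0 0 0 0.6;0 0 0 0 0 0 0.6'|sed -n '2p;4p'
```

```text
position: [0.5685, -0.0804, 0.0762]
contact_force: [-0.5, -0.3, -1.4]
position: [0.5686, -0.0804, 0.0603]
contact_force: [0.2, 0.5, -1.5]
```

```bash
python3 -m creep '0 0 2 0 0 0 0.6;0 0 2 0 0 0 0.6;0 0 0 0 0 0 0.6'|sed -n '2p;4p'
python3 -m creep '0 0 1 0 0 0 0.6;0 0 0 0 0 0 0.6'|sed -n '2p;4p'
```

```text
position: [0.5687, -0.0804, 0.0565]
contact_force: [0.4, -0.5, -1.5]
position: [0.5688, -0.0804, 0.0556]
contact_force: [-0.7, 0.3, -1.8]
```

```bash
for k in 1; do python3 -m creep '0 0 0.7 0 0 0 0.6;0 0 0 0 0 0 0.6'|sed -n '2p;4p'; python3 -m creep '0 0 0.7 0 0 0 0.6;0 0 0 0 0 0 0.6'|sed -n '2p;4p';python3 -m creep '0 0 0.5 0 0 0 0.6;0 0 0 0 0 0 0.6'|sed -n '2p;4p'; done
```

```text
position: [0.5688, -0.0804, 0.0549]
contact_force: [-0.3, 0.5, -1.3]
position: [0.5688, -0.0804, 0.0542]
contact_force: [0.2, 0.6, -2.2]
position: [0.5689, -0.0804, 0.054]
contact_force: [-0.8, -0.6, 0.7]
```

```bash
python3 -m creep '0 0 0.6 0 0 0 0.6;0 0 0 0 0 0 0.6'|sed -n '2p;4p'; python3 -m creep '0 0 0.6 0 0 0 0.6;0 0 0 0 0 0 0.6'|sed -n '2p;4p'
```

```text
position: [0.5689, -0.0804, 0.0539]
contact_force: [-3.0, 0.6, 5.2]
position: [0.5689, -0.0804, 0.0539]
contact_force: [-3.2, 1.1, 10.1]
```

Red is home: the TCP stopped at 53.9 mm as expected, with the force rising. I'll release, withdraw and look.

```bash
python3 -m creep '0 0 -0.8 0 0 0 0.6;0 0 0 0 0 0 1;0 0 0 0 0 0 1;0 0 0 0 0 0 1;0 0 0 0 0 0 1;0 0 -15 0 0 0 1;0 0 -30 0 0 0 1;0 0 -40 0 0 0 1;0 0 -45 0 0 0 1'|sed -n '2p;4p'
python3 -m creep '-30 -20 -10 0 0 0 1;-50 -30 0 0 0 0 1;-50 -30 0 0 0 0 1;-50 -30 0 0 0 0 1;-50 -30 0 0 0 0 1;-50 -30 0 0 0 0 1;0 0 0 0 0 0 1'|sed -n '2p;4p'
python3 - <<'E'
from h import *
d=r.get_image("top");im=d["img"]
print(r.state()["clock"])
a=cv2.resize(im[150:215,325:390],None,fx=6,fy=6,interpolation=cv2.INTER_CUBIC)
c=r.get_image("scene")["img"][140:240,255:345]
c=cv2.resize(c,(390,433),interpolation=cv2.INTER_CUBIC)
o=np.zeros((433,785,3),np.uint8);o[:390,:390]=a;o[:,395:]=c
cv2.imwrite("pics/c4.png",cv2.convertScaleAbs(o,alpha=1.6))
E
```

```text
position: [0.5686, -0.0804, 0.1853]
contact_force: [0.2, -0.8, 0.2]
position: [0.3342, -0.3144, 0.1945]
contact_force: [1.4, -0.1, -0.1]
30.8
```

View pics/c4.png

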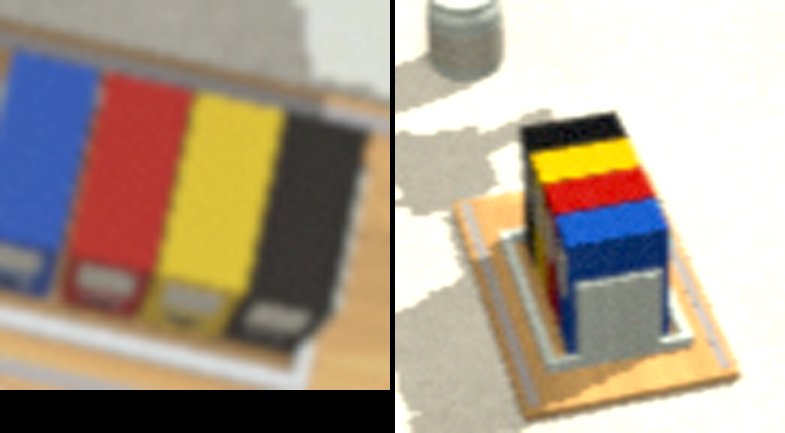

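The order is blue, red, yellow, black: all upright, level and in line, with the gripper clear.

```bash
python3 -c "
from plant import r
print(r.finish_job())"
```

```text
the job is handed in; nothing more can be done
None
```

The red case stands fully home between the yellow and blue cases, upright and in line with them; I let go of it and handed the job in at about 31 s.

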